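# Line up the reagent bottles by height

## Robot

A 6-joint arm with a two-finger parallel gripper is mounted at the origin on a cart in front of the work surface, level with it; the furniture and walls round the work are solid. World frame = base frame: x ahead of the robot, y to its left, z up, the work surface at z = 0. Lengths are in m, angles in rad, forces in N, time in s.
With the tool pointing down it reaches from about 0.35 to 0.975 m from the base axis. Payload 4.9 kg.
Tool frame: the origin (TCP) lies at the very end of the fingers, on their centre line; the grasp point (between the pads) lies 19 mm behind it; z points along the fingers, y is the line along which they close (so a half turn about z gives the same grasp; the last joint's range is limited). The gripper opens to 85 mm and grips with 20 to 120 N. Pads are 22 mm wide; open, the fingers measure 114 mm over their backs; the gripper's body (76 mm by 85 mm) begins 54 mm behind the grasp point. The pads swing forward as they close: fully open they stand 13 mm farther back than shut.
Start: joints at [1.137, 0.053, 1.613, -0, 1.476, -0.119], TCP at [0.194, 0.594, 0.231] pointing down, gripper open.
Joint ranges: [-3.01, 3.01], [-1.01, 2.22], [0.06, 2.58], [-1.02, 4.17], [0.09, 2.62], [-3.14, 3.14]. Speed limits (rad/s): [2.57, 2.57, 3.14, 3.14, 3.14, 3.14].

## Interface

Orientations are given as a rotation vector (axis times angle).
In Python, from station import get_obs, get_image, finish_job gives the robot as it stands. The module is installed in compiled form; this text tells all that it offers.
- The arm moves only by the tool carry_out, never from a script. Its argument "rows" is a list of rows, each a list of 7 numbers: the turn, a rotation vector about the tool's x, y, z as a fraction of full scale, then the shift along the tool's x, y, z as a fraction of full scale, then the closure, from -1 (fully open) to 1 (shut). A call has 1 to 5 rows; each row is the pose to reach, as a shift and turn from the pose commanded when the call began, along the tool's axes at that moment, turning the shorter way round; what a row does not reach only later rows make up. Full scale, the value 1, is 300 mm for a shift and pi rad for a turn. A row lasts 1/10 s, in which the tool goes at most 50 mm and 8.59 degrees, less where a joint would pass 70% of its speed; a pose out of reach is approached as far as the arm can. A call with a number of a shift or a turn outside -1 to 1 is refused whole. A call with a gripper value outside its range is refused whole. The fingers move at their own pace and stop on an object; "force" is the grip in N (left out, the last holds). Time passes only in rows, so rows that repeat a pose let the fingers close. It gives the time, the measured TCP pose, the force, the opening and the grip force at its end, in the units of the state.
- get_obs(): the state, without advancing time (a new reading comes with each control period).
- get_image(name): name is "scene" or "side" or "wrist"; returns a dict with "img" (420x560x3 uint8, blue, green, red), "mtx" (3x3 intrinsics, pixels), "D" ([k1, k2, p1, p2, k3] as OpenCV has them; the pictures are not rectified), "R" (3x3) and "t" (3): a world point X has camera coordinates R X + t. Camera axes: x right, y down, z forward; pixel columns grow to the right and rows downward; lengths in m; the calibration is good to about 2 mm. A picture is of the moment at which its call begins. There is no depth.
- finish_job(): hands the job in; it is judged then, once.
The state is a dict: "t": time; "q": joint angles; "dq": joint speeds; "effort": joint torques, N m; "tool_pos": TCP position; "tool_rot": TCP orientation; "contact_force": force on the tool from outside, world axes, zero at the start; "wrist_torque": the same for the moment, N m; "opening": finger opening in m; "grip_force": force on a finger pad.
Only numpy, scipy, OpenCV 4.12 (cv2) and the standard library are available. Lean on these libraries where they do the work, as an engineer would, in place of code of your own. Each camera call takes 0.05 s, during which the arm holds its last target. There are 200 camera calls.

## Task

Tidy the four reagent bottles that stand along the front of the bench onto the bottle stand behind them: one bottle centred on each round pad, in order of height, with the tallest on the pad next to the upright end plate and the shortest on the pad farthest from it. Leave all four standing upright, and do not knock any bottle over on the way.

Things in the scene. Friction and masses are not known exactly. Their poses are not given: they have to be found in the camera images.
- bottle_a_center (a point): Reagent bottle, tallest and widest: white bottle with a narrow blue cap, 125 mm tall, 62 mm diameter; straight sides up to 85 mm, then sloping in to the 37 mm wide cap. Rigid, closed, under 0.35 kg. It starts upright near the front edge of the bench, in one of four places (another white bottle far back on the bench is not part of the task). Point on its axis, half-way up (62.5 mm above its underside); z axis up along the bottle.
- bottle_b_center (a point): Reagent bottle, second tallest: white bottle with a wide red cap, 105 mm tall, 56 mm diameter; straight sides up to 80 mm, cap 45 mm wide. Rigid, closed, under 0.35 kg. It starts upright near the front edge of the bench, in one of four places (another white bottle far back on the bench is not part of the task). Point on its axis, half-way up (52.5 mm above its underside); z axis up along the bottle.
- bottle_c_center (a point): Reagent bottle, third tallest: dark brown bottle with a narrow red cap, 90 mm tall, 48 mm diameter; straight sides up to 54 mm, then sloping in to the 21 mm wide cap. Rigid, closed, under 0.35 kg. It starts upright near the front edge of the bench, in one of four places (another white bottle far back on the bench is not part of the task). Point on its axis, half-way up (45.0 mm above its underside); z axis up along the bottle.
- bottle_d_center (a point): Reagent bottle, shortest: white bottle with a wide cream cap, 75 mm tall, 42 mm diameter; straight sides up to 57 mm, cap 37 mm wide. Rigid, closed, under 0.35 kg. It starts upright near the front edge of the bench, in one of four places (another white bottle far back on the bench is not part of the task). Point on its axis, half-way up (37.5 mm above its underside); z axis up along the bottle.
- pad_0: Round black rubber pad, 74 mm diameter, 3 mm thick, fixed on the bottle stand; one of four alike in one straight row, pad_0 to pad_3 in this order, 90 mm apart. The stand is a fixed aluminium strip 430 x 92 mm, 6 mm thick, with a lip 12 mm above the bench along its far edge. Origin: centre of the pad's underside, so a bottle stands 3 mm above it (9 mm above the bench); y axis along the row, x axis across it (away from the robot), z up.
- pad_1: Round black rubber pad, 74 mm diameter, 3 mm thick, fixed on the bottle stand; one of four alike in one straight row, pad_0 to pad_3 in this order, 90 mm apart. The stand is a fixed aluminium strip 430 x 92 mm, 6 mm thick, with a lip 12 mm above the bench along its far edge. Origin: centre of the pad's underside, so a bottle stands 3 mm above it (9 mm above the bench); y axis along the row, x axis across it (away from the robot), z up.
- pad_2: Round black rubber pad, 74 mm diameter, 3 mm thick, fixed on the bottle stand; one of four alike in one straight row, pad_0 to pad_3 in this order, 90 mm apart. The stand is a fixed aluminium strip 430 x 92 mm, 6 mm thick, with a lip 12 mm above the bench along its far edge. Origin: centre of the pad's underside, so a bottle stands 3 mm above it (9 mm above the bench); y axis along the row, x axis across it (away from the robot), z up.
- pad_3: Round black rubber pad, 74 mm diameter, 3 mm thick, fixed on the bottle stand; one of four alike in one straight row, pad_0 to pad_3 in this order, 90 mm apart. The stand is a fixed aluminium strip 430 x 92 mm, 6 mm thick, with a lip 12 mm above the bench along its far edge. Origin: centre of the pad's underside, so a bottle stands 3 mm above it (9 mm above the bench); y axis along the row, x axis across it (away from the robot), z up.
- end_plate: Upright aluminium plate with a white plastic rim 22 mm wide along its top edge, standing across one end of the stand, 80 mm wide (across the row), 62 mm tall, 5 mm thick, fixed, 70 mm beyond the centre of the end pad next to it; it may stand at either end (the other end has only an 8 mm low bar). Origin: centre of its underside; y axis along the row, z up.
Mind the look-alikes: they are no part of the job. What is shaped like the part that bears bottle_d_center but blue or pink is not meant.

How it is judged:
At the end, for the whole second after the job is handed in: Counted from the end plate, the bottles stand on the pads in falling order of height (125, 105, 90, 75 mm), each axis within 14 mm of its pad's centre, upright within 0.08 rad, its underside within 5 mm of the pad's top, released and at rest (below 0.02 m/s) (((horizontal distance between end_plate and pad_0 below 0.12 m and horizontal distance between bottle_a_center and pad_0 below 0.014 m and horizontal distance between bottle_b_center and pad_1 below 0.014 m and horizontal distance between bottle_c_center and pad_2 below 0.014 m and horizontal distance between bottle_d_center and pad_3 below 0.014 m) or (horizontal distance between end_plate and pad_3 below 0.12 m and horizontal distance between bottle_a_center and pad_3 below 0.014 m and horizontal distance between bottle_b_center and pad_2 below 0.014 m and horizontal distance between bottle_c_center and pad_1 below 0.014 m and horizontal distance between bottle_d_center and pad_0 below 0.014 m)) and angle between each of bottle_a_center, bottle_b_center, bottle_c_center, bottle_d_center's own z axis and vertical below 0.08 rad and height (world z) of bottle_a_center between 0.0665 and 0.0765 m and linear speed of each of bottle_a, bottle_b, bottle_c, bottle_d below 0.02 m/s and height (world z) of bottle_b_center between 0.0565 and 0.0665 m and height (world z) of bottle_c_center between 0.049 and 0.059 m and height (world z) of bottle_d_center between 0.0415 and 0.0515 m); the robot touches nothing.
It fails at once if a bottle is knocked over (tilted more than 0.6 rad) (angle between any of bottle_a_center, bottle_b_center, bottle_c_center, bottle_d_center's own z axis and vertical above 0.6 rad).
It also fails if it takes over 99 s, if anything falls off the work surface, if the arm or the gripper's body presses on something with over 40 N, if the wrist force passes 120 N, or if a joint passes its speed limit or range.

## Working session

There is one attempt and no reset: what is moved stays moved. The work goes in short steps, Python scripts to look and compute and a tool call to move; the robot and the scene stay as the last step left them, time stands still between calls to the robot, and variables do not carry over. Pictures are saved under pics/ and viewed, at most 16 in all, crops included, and the job is handed in when it is done.

Besides the shell and the picture viewer there is one more tool, called after "Call:" in YAML: its name, and indented under it one key for each argument. carry_out: Moves the arm, as the interface text tells. Shift numbers are shares of 300 mm and turn numbers shares of pi rad, none past 1 either way. Its arguments: {"type":"object","properties":{"rows":{"type":"array"},"force":{"type":"number"}},"required":["rows"]}

```bash
mkdir -p pics
cat > h.py <<'E'
import numpy as np, cv2
from station import get_obs, get_image, finish_job
def ray(im,u,v):
    p=cv2.undistortPoints(np.array([[[u,v]]],float),im["mtx"],np.array(im["D"]))[0,0]
    R=np.array(im["R"]);d=R.T@np.array([p[0],p[1],1.]);c=-R.T@np.array(im["t"]).ravel()
    return c,d/np.linalg.norm(d)
def onz(im,u,v,z):
    c,d=ray(im,u,v);return c+d*(z-c[2])/d[2]
def proj(im,X):
    R=np.array(im["R"]);return cv2.projectPoints(np.array(X,float).reshape(-1,1,3),cv2.Rodrigues(R)[0],np.array(im["t"],float),im["mtx"],np.array(im["D"]))[0][:,0]
def tri(a,pa,b,pb):
    A=np.zeros((3,3));y=np.zeros(3);rs=[ray(a,*pa),ray(b,*pb)]
    for c,d in rs:
        P=np.eye(3)-np.outer(d,d);A+=P;y+=P@c
    X=np.linalg.solve(A,y);return X,[np.linalg.norm((np.eye(3)-np.outer(d,d))@(X-c)) for c,d in rs]
E
python3 - <<'E'
from h import *
import pickle
for n in("scene","side","wrist"):
    im=get_image(n);cv2.imwrite(f"pics/{n}0.png",im["img"]);pickle.dump(im,open(f"{n}0.pkl","wb"))
    R=np.array(im["R"]);print(n,(-R.T@np.array(im["t"]).ravel()).round(3),R[2].round(2))
print(get_obs())
E
```

```text
scene [-0.203 -0.663  0.619] [ 0.68  0.52 -0.52]
side [0.512 0.683 0.782] [ 0.01 -0.74 -0.67]
wrist [0.127 0.616 0.373] [ 0.26 -0.09 -0.96]
{'t': 0.15, 'q': array([ 1.13698558e+00,  5.32219199e-02,  1.61399309e+00,  1.56272976e-05,
        1.47598400e+00, -1.18994286e-01]), 'dq': array([-8.25287401e-05, -1.55479408e-03, -5.48120602e-03, -1.57317216e-03,
       -4.51280104e-04,  2.07286355e-04]), 'effort': array([ 3.48099265e-04, -3.94243312e+01, -3.70722234e+01, -1.97701006e-04,
        4.69303108e-03,  2.94480208e-05]), 'tool_pos': array([0.1933119 , 0.59384037, 0.23032641]), 'tool_rot': array([-4.92404056e-01, -3.10230376e+00,  2.42046736e-03]), 'contact_force': array([ 1.18183365, -0.02595212, -0.28464362]), 'wrist_torque': array([ 0.00598677, -0.03680218,  0.01463548]), 'grip_force': 0.0, 'opening': 0.08526141517649483}
```

View pics/scene0.png

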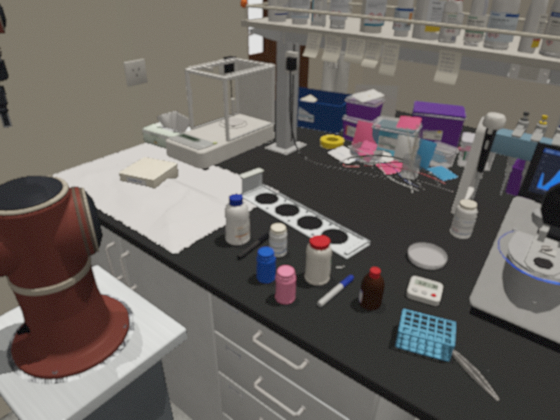

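View pics/side0.png

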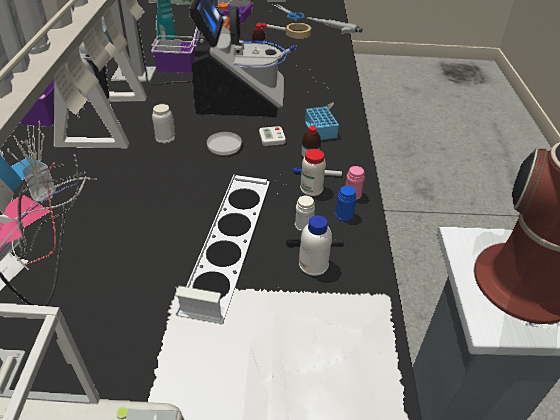

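Scene view: bottles a (237,220), d (278,240), b (319,260), c (372,288), with blue and pink look-alikes at (266,264) and (285,284). The pads run from (266,199) to (338,237), and the end plate is at the +y end (252,180). Side view: a (316,247), d (305,213), b (313,173), c (311,140), pads from (244,199) to (212,285), plate at (200,303).

```bash
cat > seg.py <<'E'
from h import *
import pickle
S=pickle.load(open("scene0.pkl","rb"));D=pickle.load(open("side0.pkl","rb"))
def cap(im,col,uv,r=22):
    hsv=cv2.cvtColor(im["img"],cv2.COLOR_BGR2HSV);H,s,v=[x.astype(int) for x in cv2.split(hsv)]
    m={"blue":(abs(H-115)<15)&(s>120)&(v>50),"red":((H<8)|(H>170))&(s>140)&(v>90),"white":(v>110)&(s<90)}[col].astype(np.uint8)
    n,l,st,ce=cv2.connectedComponentsWithStats(m)
    k=[i for i in range(1,n) if np.hypot(*(ce[i]-uv))<r and st[i,4]>15]
    k=max(k,key=lambda i:st[i,4]);return ce[k],st[k],l==k
for nm,col,u1,u2 in[("a","blue",(236,201),(318,224)),("b","red",(319,243),(314,158)),("c","red",(375,273),(312,130))]:
    p,s1,_=cap(S,col,u1);q,s2,_=cap(D,col,u2)
    X,e=tri(S,p,D,q);print(nm,p.round(1),s1,q.round(1),s2,X.round(4),np.round(e,4))
# pads: dark blobs
for im,pts,n in((S,[(266,199),(288,210),(312,222),(338,237)],"S"),(D,[(212,285),(224,254),(235,225),(244,199)],"D")):
    g=cv2.cvtColor(im["img"],cv2.COLOR_BGR2GRAY);m=(g<90).astype(np.uint8)
    N,l,st,ce=cv2.connectedComponentsWithStats(m,connectivity=4)
    for p in pts:
        k=l[p[1],p[0]];c=ce[k];print(n,st[k],c.round(1),onz(im,*c,.009).round(4))
big=np.hstack([cv2.resize(S["img"][180:320,220:400],None,fx=2.2,fy=2.2,interpolation=2),cv2.resize(D["img"][120:280,270:370],None,fx=1.925,fy=1.925,interpolation=2)])
big=np.hstack([cv2.resize(S["img"][180:320,220:400],(514,400),interpolation=2),cv2.resize(D["img"][120:280,270:370],(250,400),interpolation=2)])
cv2.imwrite("pics/crop1.png",big)
E
python3 seg.py
```

```text
a [235.5 199.5] [230 195  12  10 113] [317.5 224.6] [308 215  20  20 314] [ 0.4413 -0.0242  0.1142] [0.0006 0.0006]
b [319.8 241.7] [309 235  22  15 230] [314.  155.6] [305 149  19  15 219] [ 0.4419 -0.273   0.0982] [0.0005 0.0005]
c [374.8 272.1] [370 267  11  12 111] [311.9 129.8] [308 126   9   9  57] [ 0.4434 -0.4075  0.0818] [0.0006 0.0006]
S [256 194  22  10 177] [266.3 198.2] [0.6389 0.0436 0.009 ]
S [276 205  23  11 211] [287.  209.7] [ 0.6248 -0.045   0.009 ]
S [298 216  24  13 244] [309.3 222.3] [ 0.6104 -0.1328  0.009 ]
S [322 230  25  13 251] [335.  235.8] [ 0.5991 -0.222   0.009 ]
D [193 272  37  27 616] [212.7 282.5] [0.642 0.043 0.009]
D [206 241  35  26 716] [223.2 253.2] [ 0.6302 -0.037   0.009 ]
D [218 213  33  24 604] [233.9 224.3] [ 0.6164 -0.1258  0.009 ]
D [228 189  32  21 507] [243.6 198.6] [ 0.6024 -0.2146  0.009 ]
```

View pics/crop1.png

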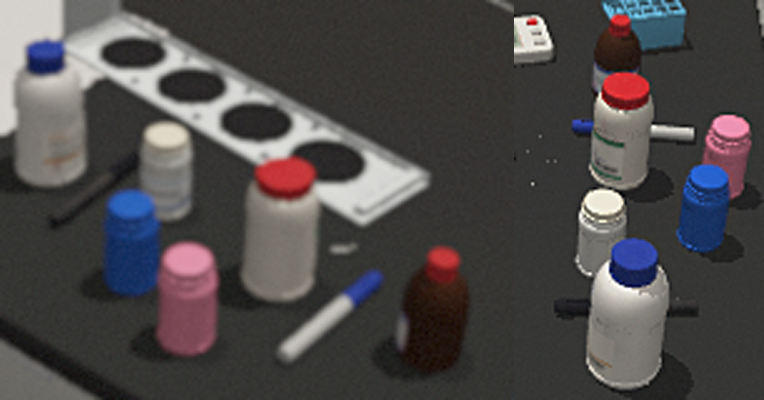

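View pics/wrist0.png

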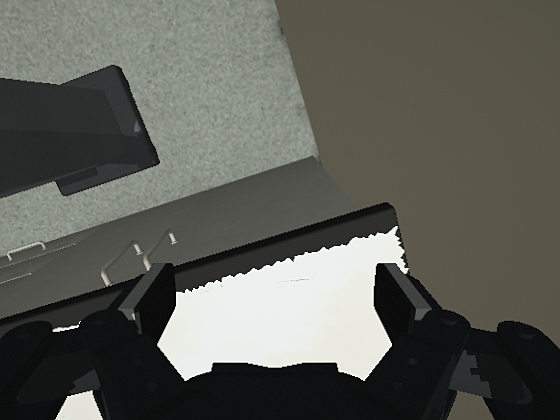

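Crop: d's cap is centred near scene px (278,228) and side px (306,203). The blue and pink decoys stand nearer the front edge than d and b. The wrist view shows only the paper and the bench edge (about rows 210–320).

```bash
cat > plan.py <<'E'
from h import *
from scipy.spatial.transform import Rotation as Ro
import sys
def rel(target,yaw=0.):
    o=get_obs();R0=Ro.from_rotvec(o["tool_rot"]);c,s=np.cos(yaw),np.sin(yaw)
    Rt=Ro.from_matrix(np.array([[-s,c,0],[c,s,0],[0,0,-1.]]))
    print("t",o["t"],"pos",o["tool_pos"].round(4),"turn",((R0.inv()*Rt).as_rotvec()/np.pi).round(4),"shift",(R0.inv().apply(np.array(target)-o["tool_pos"])/.3).round(4))
E
python3 - <<'E'
from h import *
from plan import rel
import pickle
S=pickle.load(open("scene0.pkl","rb"));D=pickle.load(open("side0.pkl","rb"))
print("dcap",tri(S,(278,229),D,(306,203)))
k=lambda x,y:(220+x*.35,180+y*.35)
d=lambda x,y:(270+(x-514)*.4,120+y*.4)
print("blue",tri(S,k(132,207),D,d(710,180)),"pink",tri(S,k(188,260),D,d(732,126)))
for p,q in(((287,209.7),(223.2,253.2)),((309.3,222.3),(233.9,224.3)),((335,235.8),(243.6,198.6))):print(tri(S,p,D,q))
rel((.48,-.02,.33))
E
```

```text
dcap (array([ 0.46025457, -0.14204526,  0.06656126]), [np.float64(0.0004050649427932104), np.float64(0.0004050649427931917)])
blue (array([ 0.36641328, -0.18290912,  0.06912989]), [np.float64(0.0011081615873464584), np.float64(0.0011081615873463578)]) pink (array([ 0.34027944, -0.2581905 ,  0.07259565]), [np.float64(0.00027471072020796505), np.float64(0.00027471072020784833)])
(array([ 0.63073953, -0.04080666,  0.00488816]), [np.float64(0.0001641221919769174), np.float64(0.0001641221919768408)])
(array([ 0.61651236, -0.12933025,  0.00504275]), [np.float64(0.0006572005340153103), np.float64(0.0006572005340154492)])
(array([ 0.6031641 , -0.21935073,  0.00531073]), [np.float64(0.0004922038017883539), np.float64(0.0004922038017884116)])
t 0.15 pos [0.1933 0.5938 0.2303] turn [-5.000e-04  3.000e-04  3.998e-01] shift [-1.5422 -1.6502 -0.3299]
```

Measured tops and pad heights agree with the text within calibration. The end plate is at +y, so a goes on the +y pad. Moving up to look with the wrist camera.

Call:
carry_out:
  rows:
    - [0,0,0.2,-0.5,-0.53,-0.33,-1]
    - [0,0,0.2,-0.5,-0.53,-0.33,-1]
    - [0,0,0.2,-0.5,-0.53,-0.33,-1]
    - [0,0,0.2,-0.5,-0.53,-0.33,-1]
    - [0,0,0.2,-0.5,-0.53,-0.33,-1]

```text
t: 0.65
tool_pos: [0.2875, 0.3947, 0.3314]
tool_rot: [1.432, 2.796, 0.001]
contact_force: [0.4, 0.6, -0.1]
opening: 0.0852
grip_force: 0.0
```

```bash
python3 -c "
from plan import *
rel((.48,-.02,.33))"
```

```text
t 0.65 pos [0.2875 0.3947 0.3314] turn [ 0.0003 -0.      0.1986] shift [-1.4968 -0.2871  0.0047]
```

Call:
carry_out:
  rows:
    - [0,0,0.2,-0.82,-0.16,0,-1]
    - [0,0,0.2,-0.82,-0.16,0,-1]
    - [0,0,0.2,-0.82,-0.16,0,-1]
    - [0,0,0.2,-0.82,-0.16,0,-1]
    - [0,0,0.2,-0.82,-0.16,0,-1]

```text
t: 1.15
tool_pos: [0.3925, 0.168, 0.3302]
tool_rot: [2.225, 2.217, 0.001]
contact_force: [1.7, -0.1, 0.8]
opening: 0.0857
grip_force: 0.0
```

Call:
carry_out:
  rows:
    - [0,0,0,-0.62,0.29,0,-1]
    - [0,0,0,-0.62,0.29,0,-1]
    - [0,0,0,-0.62,0.29,0,-1]
    - [0,0,0,-0.62,0.29,0,-1]
    - [0,0,0,-0.62,0.29,0,-1]

```text
t: 1.65
tool_pos: [0.48, -0.0204, 0.3293]
tool_rot: [-2.229, -2.213, 0.003]
contact_force: [0.5, -0.2, -0.2]
opening: 0.0853
grip_force: 0.0
```

Run:
```python
from plan import *
import pickle
rel((.48,-.02,.33))
im=get_image("wrist");cv2.imwrite("pics/w1.png",im["img"]);pickle.dump(im,open("w1.pkl","wb"))
for X in[(.645,.048,.009),(.631,-.04,.009),(.6165,-.129,.009),(.603,-.219,.009),(.441,-.024,.125),(.46,-.142,.075),(.442,-.273,.105)]:print(X,proj(im,X).round(0))
```

```text
t 1.65 pos [ 0.48   -0.0204  0.3293] turn [-0.0005  0.0003 -0.0023] shift [ 0.0015  0.     -0.0023]
(0.645, 0.048, 0.009) [[399. 112.]]
(0.631, -0.04, 0.009) [[383. 177.]]
(0.6165, -0.129, 0.009) [[368. 237.]]
(0.603, -0.219, 0.009) [[355. 291.]]
(0.441, -0.024, 0.125) [[238. 184.]]
(0.46, -0.142, 0.075) [[260. 265.]]
(0.442, -0.273, 0.105) [[247. 366.]]
```

View pics/w1.png

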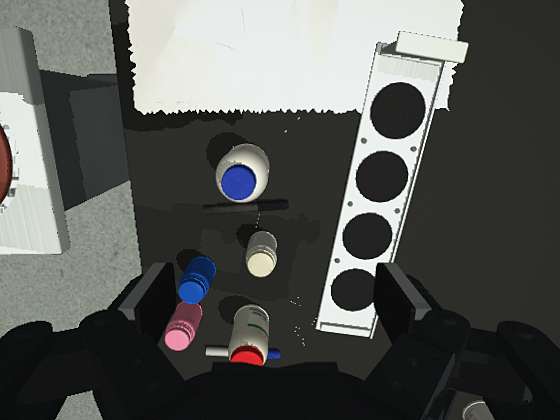

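Wrist view: pads at (398,110), (382,176), (367,236) and (352,290), close to the predictions. Cap tops: a (239,183), d (262,262), b (247,356).

```bash
cat > m.py <<'E'
from h import *
import pickle
W=pickle.load(open("w1.pkl","rb"));D=pickle.load(open("side0.pkl","rb"));g=cv2.cvtColor(W["img"],cv2.COLOR_BGR2GRAY)
n,l,st,ce=cv2.connectedComponentsWithStats((g<90).astype(np.uint8),connectivity=4)
P=[]
for u,q in(((398,110),(212.7,282.5)),((382,176),(223.2,253.2)),((367,236),(233.9,224.3)),((352,290),(243.6,198.6))):
    k=l[u[1],u[0]];c=ce[k];X=onz(W,*c,.009);P.append(X)
    w=[onz(W,st[k,0],c[1],.009),onz(W,st[k,0]+st[k,2],c[1],.009)]
    print("pad",st[k],c.round(1),X.round(4),"w",np.linalg.norm(w[1]-w[0]).round(4),tri(W,c,D,q)[0].round(4))
print(np.diff(np.array(P),axis=0).round(4))
hsv=cv2.cvtColor(W["img"],cv2.COLOR_BGR2HSV);H,s,v=[x.astype(int) for x in cv2.split(hsv)]
for nm,m,u,h,q in(("a",(abs(H-115)<15)&(s>120)&(v>120),(239,183),.125,(317.5,220.5)),("d",(v>190)&(abs(H-25)<12)&(s>25),(262,262),.075,(306,201)),("b",((H<8)|(H>170))&(s>140)&(v>150),(247,356),.105,(314,153))):
    n,l,st,ce=cv2.connectedComponentsWithStats(m.astype(np.uint8));k=l[u[1],u[0]]
    print(nm,k,st[k],ce[k].round(1),onz(W,*ce[k],h).round(4),tri(W,ce[k],D,q)[0].round(4), "px mm",(onz(W,st[k,0]+st[k,2],ce[k][1],h)-onz(W,st[k,0],ce[k][1],h)).round(4))
E
python3 m.py
```

```text
pad [ 370   82   55   57 2436] [397.5 110.2] [0.6429 0.0501 0.009 ] w 0.0733 [0.6403 0.05   0.0173]
pad [ 356  151   52   51 2093] [381.4 176.2] [ 0.6287 -0.0386  0.009 ] w 0.0729 [ 0.6301 -0.0393  0.0064]
pad [ 343  213   49   47 1797] [366.9 235.7] [ 0.6146 -0.1273  0.009 ] w 0.0722 [ 0.6162 -0.1287  0.0059]
pad [     0      0    560    420 148881] [315.7 250.4] [ 0.54   -0.1501  0.009 ] w 0.8478 [ 0.5616 -0.1186  0.0871]
[[-0.0142 -0.0887  0.    ]
 [-0.014  -0.0886  0.    ]
 [-0.0746 -0.0229 -0.    ]]
a 1 [222 167  33  33 838] [237.8 183.3] [ 0.441  -0.0232  0.125 ] [ 0.442  -0.0228  0.1268] px mm [ 0.0347 -0.0002  0.    ]
d 26 [248 250  27  27 485] [260.7 264.2] [ 0.461  -0.1404  0.075 ] [ 0.4606 -0.1418  0.0721] px mm [ 0.0349 -0.0001  0.    ]
b 3 [231 351  32  15 294] [247.2 357.8] [ 0.4425 -0.2606  0.105 ] [ 0.4452 -0.2398  0.1295] px mm [ 0.042  -0.0001  0.    ]
```

Call:
carry_out:
  rows:
    - [0,0,0,-0.01,-0.128,0,-1]
    - [0,0,0,-0.01,-0.128,0.15,-1]
    - [0,0,0,-0.01,-0.128,0.3,-1]
    - [0,0,0,-0.01,-0.128,0.45,-1]
    - [0,0,0,-0.01,-0.128,0.55,-1]

```text
t: 2.2
tool_pos: [0.4386, -0.0174, 0.1617]
tool_rot: [-2.218, -2.22, 0.003]
contact_force: [-0.2, -0.8, -0.8]
opening: 0.0856
grip_force: 0.0
```

```bash
python3 -c "
from plan import *
rel((.4415,-.0235,.057))
im=get_image('wrist');cv2.imwrite('pics/w2.png',im['img'])"
```

```text
t 2.2 pos [ 0.4386 -0.0174  0.1617] turn [-0.0012 -0.0004  0.0004] shift [-0.0209  0.011   0.349 ]
```

View pics/w2.png

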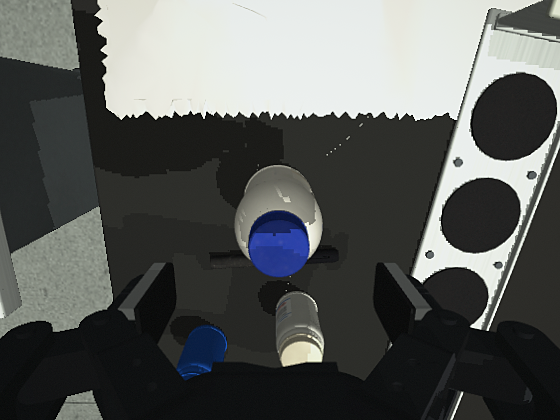

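The cap is centred between the fingers (cap x≈279, finger midpoint ≈275). Descending.

Call:
carry_out:
  rows:
    - [0,0,0,-0.021,0.011,0,-1]
    - [0,0,0,-0.021,0.011,0.12,-1]
    - [0,0,0,-0.021,0.011,0.24,-1]
    - [0,0,0,-0.021,0.011,0.33,-1]
    - [0,0,0,-0.021,0.011,0.349,-1]

```text
t: 2.75
tool_pos: [0.4436, -0.0251, 0.06]
tool_rot: [-2.22, -2.22, 0.002]
contact_force: [-0.3, -0.6, -0.3]
opening: 0.0856
grip_force: 0.0
```

Call:
carry_out:
  rows:
    - [0,0,0,0,0,0,0.3]
    - [0,0,0,0,0,0,0.3]
    - [0,0,0,0,0,0,0.3]
    - [0,0,0,0,0,0,0.3]
    - [0,0,0,0,0,0,0.3]
  force: 40

```text
t: 3.25
tool_pos: [0.446, -0.0259, 0.0638]
tool_rot: [2.219, 2.218, 0.003]
contact_force: [-2.3, -0.1, 7.3]
opening: 0.0598
grip_force: 42.7
```

The arm rose and the opening is under 62 mm, so the pads are gripping the shoulder. Opening and going lower.

Call:
carry_out:
  rows:
    - [0,0,0,0,0,0,-1]
    - [0,0,0,0,0,0,-1]
    - [0,0,0,0,0,0,-1]
    - [0,0,0,0,0,0,-1]
    - [0,0,0,0,0,0,-1]

```text
t: 3.75
tool_pos: [0.444, -0.0254, 0.0605]
tool_rot: [-2.222, -2.221, 0.0]
contact_force: [0.8, -0.0, 0.4]
opening: 0.0853
grip_force: 0.0
```

```bash
python3 -c "
from plan import *
rel((.4415,-.0235,.054))
im=get_image('side');cv2.imwrite('pics/s2.png',cv2.resize(im['img'][100:310,230:430],(571,600)))"
```

```text
t 3.75 pos [ 0.444  -0.0254  0.0605] turn [-0.     -0.     -0.0002] shift [ 0.0063 -0.0083  0.0218]
```

View pics/s2.png

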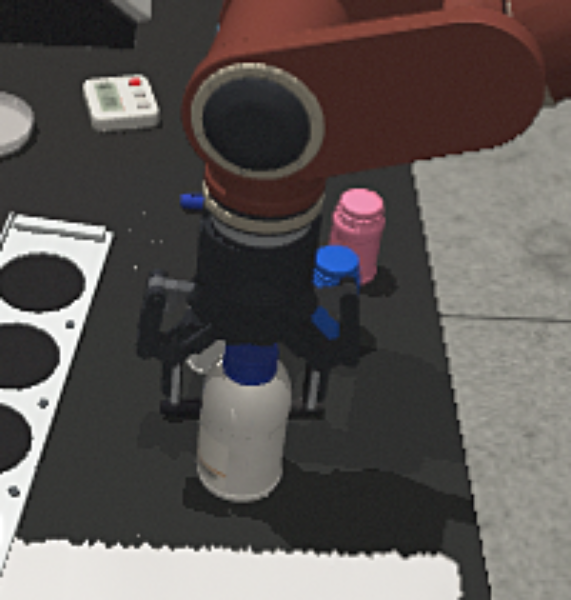

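Call:
carry_out:
  rows:
    - [0,0,0,0.006,-0.008,0.01,-1]
    - [0,0,0,0.006,-0.008,0.02,-1]
    - [0,0,0,0.006,-0.008,0.02,-1]

```text
t: 4.1
tool_pos: [0.441, -0.0234, 0.0538]
tool_rot: [-2.221, -2.22, 0.001]
contact_force: [1.0, 0.8, -0.1]
opening: 0.0852
grip_force: 0.0
```

Call:
carry_out:
  rows:
    - [0,0,0,0,0,0,0.3]
    - [0,0,0,0,0,0,0.3]
    - [0,0,0,0,0,0,0.3]
    - [0,0,0,0,0,0,0.3]
    - [0,0,0,0,0,0,0.3]
  force: 40

```text
t: 4.6
tool_pos: [0.4419, -0.0237, 0.055]
tool_rot: [2.222, 2.22, 0.0]
contact_force: [-1.2, -0.0, 3.3]
opening: 0.0597
grip_force: 43.5
```

Call:
carry_out:
  rows:
    - [0,0,0,0,0,-0.05,0.3]
    - [0,0,0,0,0,-0.12,0.3]
    - [0,0,0,0,0,-0.17,0.3]
    - [0,0,0,0.03,0.08,-0.17,0.3]
    - [0,0,0,0.08,0.21,-0.17,0.3]

```text
t: 5.1
tool_pos: [0.5045, 0.0002, 0.1058]
tool_rot: [2.223, 2.218, 0.0]
contact_force: [0.6, -0.7, -0.1]
opening: 0.0599
grip_force: 43.6
```

```bash
python3 -c "
from plan import *
rel((.6435,.0500,.105))
im=get_image('side');cv2.imwrite('pics/s3.png',im['img'][100:400,150:450])"
```

```text
t 5.1 pos [5.045e-01 2.000e-04 1.058e-01] turn [ 0.0002  0.0002 -0.0007] shift [0.1671 0.4628 0.0028]
```

View pics/s3.png

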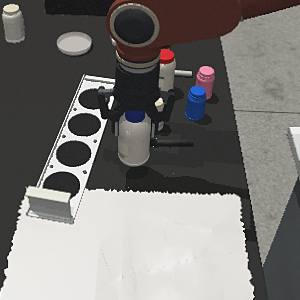

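The bottle is held upright and lifted. Moving it over the end pad.

Call:
carry_out:
  rows:
    - [0,0,0,0.05,0.13,0,0.3]
    - [0,0,0,0.1,0.27,0,0.3]
    - [0,0,0,0.145,0.4,0,0.3]
    - [0,0,0,0.167,0.463,0,0.3]
    - [0,0,0,0.167,0.463,0,0.3]

```text
t: 5.65
tool_pos: [0.6452, 0.0512, 0.1048]
tool_rot: [-2.221, -2.222, -0.0]
contact_force: [-1.1, -0.3, -0.9]
opening: 0.0597
grip_force: 43.9
```

```bash
python3 -c "
from plan import *
rel((.6435,.0500,.064))
im=get_image('side');cv2.imwrite('pics/s4.png',cv2.resize(im['img'][150:350,130:330],(600,600)))"
```

```text
t 5.65 pos [0.6452 0.0512 0.1048] turn [-0.     -0.0001  0.0002] shift [-0.0039 -0.0057  0.1359]
```

View pics/s4.png

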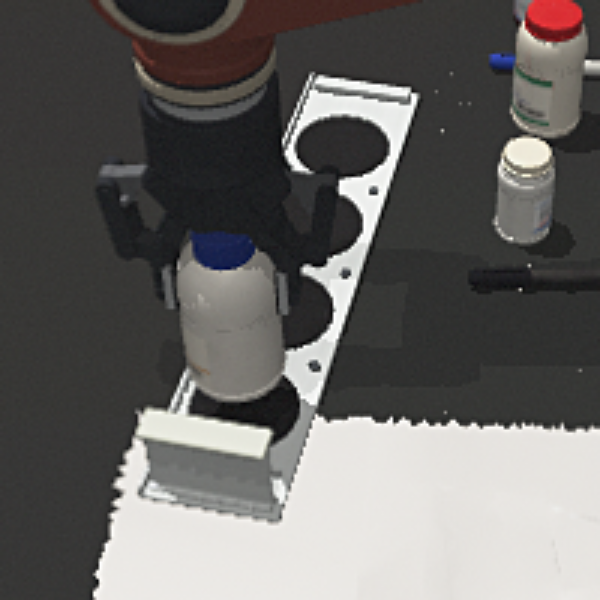

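The bottle hangs upright above the pad by the plate. Lowering and releasing.

Call:
carry_out:
  rows:
    - [0,0,0,-0.004,-0.006,0.05,0.3]
    - [0,0,0,-0.004,-0.006,0.1,0.3]
    - [0,0,0,-0.004,-0.006,0.125,0.3]
    - [0,0,0,-0.004,-0.006,0.133,0.3]
    - [0,0,0,-0.004,-0.006,0.136,0.3]

```text
t: 6.2
tool_pos: [0.6412, 0.049, 0.0642]
tool_rot: [-2.222, -2.22, 0.001]
contact_force: [0.7, 0.4, -0.8]
opening: 0.0596
grip_force: 43.9
```

Call:
carry_out:
  rows:
    - [0,0,0,0,0,0.002,0.3]
    - [0,0,0,0,0,0.002,0.3]

```text
t: 6.4
tool_pos: [0.6419, 0.0491, 0.0643]
tool_rot: [2.222, 2.22, 0.001]
contact_force: [-0.1, 0.4, -0.2]
opening: 0.0596
grip_force: 43.9
```

Call:
carry_out:
  rows:
    - [0,0,0,0,0.003,0.004,0.3]
    - [0,0,0,0,0.003,0.007,0.3]
    - [0,0,0,0,0.003,0.007,0.3]

```text
t: 6.7
tool_pos: [0.6425, 0.0492, 0.0641]
tool_rot: [-2.221, -2.22, 0.002]
contact_force: [-7.1, -0.5, 8.9]
opening: 0.06
grip_force: 44.8
```

Contact is felt. Releasing and lifting clear.

Call:
carry_out:
  rows:
    - [0,0,0,0,0,-0.005,0.3]
    - [0,0,0,0,0,-0.005,-1]
    - [0,0,0,0,0,-0.005,-1]
    - [0,0,0,0,0,-0.005,-1]
    - [0,0,0,0,0,-0.005,-1]

```text
t: 7.2
tool_pos: [0.6427, 0.0492, 0.0634]
tool_rot: [-2.222, -2.221, 0.0]
contact_force: [0.8, 0.7, 0.0]
opening: 0.0856
grip_force: 0.0
```

Call:
carry_out:
  rows:
    - [0,0,0,0,0,-0.05,-1]
    - [0,0,0,0,0,-0.15,-1]
    - [0,0,0,0,0,-0.3,-1]
    - [0,0,0,0,0,-0.45,-1]
    - [0,0,0,0,0,-0.5,-1]

```text
t: 7.7
tool_pos: [0.6456, 0.0491, 0.2219]
tool_rot: [2.216, 2.215, 0.012]
contact_force: [0.5, -0.4, 0.9]
opening: 0.0856
grip_force: 0.0
```

Run:
```python
from plan import *
import pickle
rel((.442,-.272,.21))
w=get_image('wrist');s=get_image('side')
cv2.imwrite('pics/c5.png',np.hstack([w["img"][:,60:460],cv2.resize(s['img'][130:340,170:370],(400,420))]))
pickle.dump((w,s),open("c5.pkl","wb"))
print(proj(w,[(.6435,.05,.134),(.6435,.05,.009)]),proj(s,[(.6435,.05,.134)]))
```

```text
t 7.7 pos [0.6456 0.0491 0.2219] turn [ 0.0036  0.0001 -0.0002] shift [-1.0707 -0.6786  0.0325]
[[270.10970168 212.0041584 ]
 [270.31808942 178.2315128 ]] [[207.05906131 240.5060245 ]]
```

View pics/c5.png

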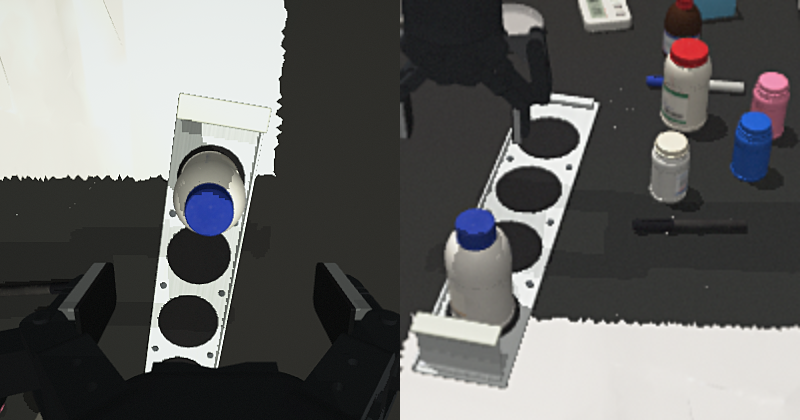

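a is placed: cap at (269,210) against the predicted (270,212). Next, b.

Call:
carry_out:
  rows:
    - [0,0,0,-0.6,-0.38,0,-1]
    - [0,0,0,-0.6,-0.38,0,-1]
    - [0,0,0,-0.6,-0.38,0,-1]
    - [0,0,0,-0.6,-0.38,0,-1]
    - [0,0,0,-0.6,-0.38,0,-1]

```text
t: 8.3
tool_pos: [0.5252, -0.1333, 0.2107]
tool_rot: [-2.224, -2.214, 0.005]
contact_force: [0.3, 0.6, -0.1]
opening: 0.0852
grip_force: 0.0
```

Call:
carry_out:
  rows:
    - [0,0,0,-0.47,-0.3,0,-1]
    - [0,0,0,-0.47,-0.3,0,-1]
    - [0,0,0,-0.47,-0.3,0,-1]
    - [0,0,0,-0.47,-0.3,0,-1]
    - [0,0,0,-0.47,-0.3,0,-1]

```text
t: 8.8
tool_pos: [0.4367, -0.2727, 0.2115]
tool_rot: [-2.224, -2.214, 0.001]
contact_force: [1.0, 0.2, 0.2]
opening: 0.0856
grip_force: 0.0
```

```bash
cat > caps.py <<'E'
from plan import *
def caps(im,items):
    hsv=cv2.cvtColor(im["img"],cv2.COLOR_BGR2HSV);H,s,v=[x.astype(int) for x in cv2.split(hsv)]
    M={"red":((H<8)|(H>170))&(s>140)&(v>80),"cream":(v>170)&(abs(H-25)<12)&(s>25),"blue":(abs(H-115)<15)&(s>120)&(v>90)}
    for nm,col,X in items:
        u=proj(im,[X])[0];n,l,st,ce=cv2.connectedComponentsWithStats(M[col].astype(np.uint8))
        k=[i for i in range(1,n) if st[i,4]>80 and np.hypot(*(ce[i]-u))<60]
        for i in k:print(nm,"pred",u.round(),st[i],ce[i].round(1),onz(im,*ce[i],X[2]).round(4))
E
python3 - <<'E'
from caps import *
rel((.442,-.272,.042))
caps(get_image("wrist"),[("b","red",(.442,-.272,.105)),("d","cream",(.46,-.141,.075)),("c","red",(.4435,-.407,.09))])
E
```

```text
t 8.8 pos [ 0.4367 -0.2727  0.2115] turn [-0.0008 -0.0007 -0.0014] shift [0.0013 0.0191 0.5648]
b pred [282. 206.] [ 252  174   56   58 2472] [279.4 203.2] [ 0.4402 -0.2701  0.105 ]
d pred [305.  27.] [294  35  34  21  83] [313.3  48.8] [ 0.4663 -0.1561  0.075 ]
c pred [283. 342.] [270 331  23  20 333] [281.  340.6] [ 0.442  -0.4059  0.09  ]
```

Call:
carry_out:
  rows:
    - [0,0,-0.001,0.005,0.014,0.1,-1]
    - [0,0,-0.001,0.005,0.014,0.23,-1]
    - [0,0,-0.001,0.005,0.014,0.36,-1]
    - [0,0,-0.001,0.005,0.014,0.48,-1]
    - [0,0,-0.001,0.005,0.014,0.54,-1]

```text
t: 9.35
tool_pos: [0.441, -0.2665, 0.0466]
tool_rot: [-2.211, -2.221, 0.0]
contact_force: [-0.2, 0.3, -0.0]
opening: 0.0854
grip_force: 0.0
```

Call:
carry_out:
  rows:
    - [0,0,0,0,0,0.025,-1]
    - [0,0,0,0,0,0.025,-1]
    - [0,0,0,0,0,0.025,0.4]
    - [0,0,0,0,0,0.025,0.4]
    - [0,0,0,0,0,0.025,0.4]

```text
t: 9.85
tool_pos: [0.4436, -0.271, 0.0461]
tool_rot: [2.217, 2.223, -0.0]
contact_force: [-1.9, 1.3, 2.9]
opening: 0.0538
grip_force: 41.6
```

Call:
carry_out:
  rows:
    - [0,0,0,0,0,0,0.4]
    - [0,0,0,0,0,0,0.4]
    - [0,0,0,0,0,0,0.4]

```text
t: 10.15
tool_pos: [0.4436, -0.271, 0.0461]
tool_rot: [2.217, 2.222, 0.0]
contact_force: [-2.0, 0.9, 6.8]
opening: 0.054
grip_force: 41.6
```

```bash
python3 -c "
from plan import *
rel((.6290,-.0388,.1))"
```

```text
t 10.15 pos [ 0.4436 -0.271   0.0461] turn [0.0006 0.0005 0.0007] shift [ 0.7724  0.6203 -0.1797]
```

Call:
carry_out:
  rows:
    - [0,0,0,0,0,-0.07,0.4]
    - [0,0,0,0,0,-0.18,0.4]
    - [0,0,0,0,0.13,-0.18,0.4]
    - [0,0,0,0,0.28,-0.18,0.4]
    - [0,0,0,0.05,0.42,-0.18,0.4]

```text
t: 10.65
tool_pos: [0.5706, -0.2563, 0.0994]
tool_rot: [2.219, 2.219, 0.001]
contact_force: [0.1, -0.9, -0.8]
opening: 0.0539
grip_force: 42.8
```

```bash
python3 -c "
from plan import *
rel((.6290,-.0388,.1))"
```

```text
t 10.65 pos [ 0.5706 -0.2563  0.0994] turn [0.0009 0.0007 0.0001] shift [ 0.7251  0.1948 -0.0028]
```

Call:
carry_out:
  rows:
    - [0,0,0,0.15,0.04,0,0.4]
    - [0,0,0,0.3,0.08,0,0.4]
    - [0,0,0,0.45,0.12,0,0.4]
    - [0,0,0,0.6,0.16,0,0.4]
    - [0,0,0,0.68,0.185,0,0.4]

```text
t: 11.15
tool_pos: [0.6241, -0.0473, 0.0982]
tool_rot: [-2.216, -2.227, -0.002]
contact_force: [-0.7, -0.1, -2.4]
opening: 0.0538
grip_force: 42.9
```

Call:
carry_out:
  rows:
    - [0,0,0,0.03,0.01,0,0.4]
    - [0,0,0,0.045,0.01,0,0.4]
    - [0,0,0,0.045,0.01,0,0.4]

```text
t: 11.45
tool_pos: [0.6264, -0.0376, 0.0981]
tool_rot: [2.219, 2.224, -0.0]
contact_force: [-0.1, 0.3, -0.6]
opening: 0.0534
grip_force: 42.9
```

Run:
```python
from plan import *
rel((.6290,-.0388,.055))
w=get_image('wrist');s=get_image('side')
cv2.imwrite('pics/c6.png',np.hstack([w["img"][:,60:460],cv2.resize(s['img'][130:340,170:370],(400,420))]))
```

```text
t 11.45 pos [ 0.6264 -0.0376  0.0981] turn [-0.      0.0001  0.0007] shift [-0.0039  0.0087  0.1435]
```

View pics/c6.png

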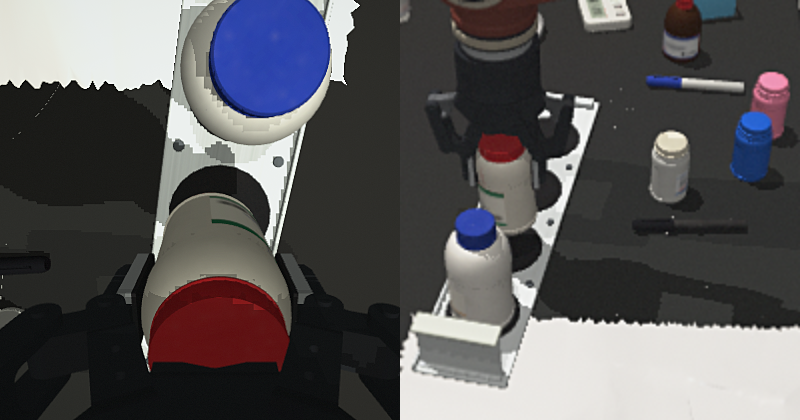

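b hangs upright above the second pad, and a still stands. Lowering.

Call:
carry_out:
  rows:
    - [0,0,0,-0.004,0.008,0.06,0.4]
    - [0,0,0,-0.004,0.008,0.11,0.4]
    - [0,0,0,-0.004,0.008,0.13,0.4]
    - [0,0,0,-0.004,0.008,0.14,0.4]
    - [0,0,0,-0.004,0.008,0.143,0.4]

```text
t: 12.05
tool_pos: [0.6276, -0.0388, 0.0553]
tool_rot: [-2.216, -2.222, 0.005]
contact_force: [-8.1, -0.4, 10.6]
opening: 0.0538
grip_force: 44.3
```

Call:
carry_out:
  rows:
    - [0,0,0,0,0,0.003,0.4]
    - [0,0,0,0,0,0.005,0.4]
    - [0,0,0,0,0,0.005,0.4]

```text
t: 12.35
tool_pos: [0.6276, -0.0388, 0.0552]
tool_rot: [-2.216, -2.222, 0.006]
contact_force: [-10.5, -0.1, 13.0]
opening: 0.0541
grip_force: 44.6
```

Call:
carry_out:
  rows:
    - [0,0,0,0,0,-0.007,0.4]
    - [0,0,0,0,0,-0.007,-1]
    - [0,0,0,0,0,-0.007,-1]
    - [0,0,0,0,0,-0.007,-1]
    - [0,0,0,0,0,-0.007,-1]

```text
t: 12.85
tool_pos: [0.6289, -0.0384, 0.0555]
tool_rot: [-2.219, -2.224, 0.0]
contact_force: [0.6, 0.2, -0.6]
opening: 0.0855
grip_force: 0.0
```

Call:
carry_out:
  rows:
    - [0,0,0,0,0,-0.05,-1]
    - [0,0,0,0,0,-0.15,-1]
    - [0,0,0,0,0,-0.3,-1]
    - [0,0,0,0,0,-0.45,-1]
    - [0,0,0,0,0,-0.5,-1]

```text
t: 13.35
tool_pos: [0.632, -0.0389, 0.2141]
tool_rot: [2.212, 2.218, 0.01]
contact_force: [-0.2, -0.9, 1.2]
opening: 0.0856
grip_force: 0.0
```

Run:
```python
from caps import *
rel((.442,-.4065,.2))
caps(get_image("wrist"),[("a","blue",(.6435,.05,.134)),("b","red",(.629,-.0388,.114))])
```

```text
t 13.35 pos [ 0.632  -0.0389  0.2141] turn [0.0036 0.0006 0.0008] shift [-1.2235 -0.6371  0.0422]
a pred [292.  80.] [ 262   52   56   60 2618] [290.1  81.2] [0.6422 0.0495 0.134 ]
b pred [269. 208.] [ 237  177   58   59 2550] [265.5 207. ] [ 0.6264 -0.0379  0.114 ]
```

Both a and b are within 3 mm of their pads. Now c.

Call:
carry_out:
  rows:
    - [0,0,0,-0.7,-0.36,0,-1]
    - [0,0,0,-0.7,-0.36,0,-1]
    - [0,0,0,-0.7,-0.36,0,-1]
    - [0,0,0,-0.7,-0.36,0,-1]
    - [0,0,0,-0.7,-0.36,0,-1]

```text
t: 13.9
tool_pos: [0.5194, -0.2505, 0.2043]
tool_rot: [-2.219, -2.221, 0.001]
contact_force: [0.4, -0.8, -0.2]
opening: 0.0853
grip_force: 0.0
```

Call:
carry_out:
  rows:
    - [0,0,0,-0.52,-0.28,0,-1]
    - [0,0,0,-0.52,-0.28,0,-1]
    - [0,0,0,-0.52,-0.28,0,-1]
    - [0,0,0,-0.52,-0.28,0,-1]
    - [0,0,0,-0.52,-0.28,0,-1]

```text
t: 14.4
tool_pos: [0.4355, -0.4073, 0.2042]
tool_rot: [-2.222, -2.217, 0.001]
contact_force: [0.1, 1.0, -0.4]
opening: 0.0854
grip_force: 0.0
```

Run:
```python
from caps import *
rel((.442,-.4065,.024))
w=get_image("wrist");caps(w,[("c","red",(.442,-.4065,.09))]);cv2.imwrite("pics/w7.png",w["img"])
```

```text
t 14.4 pos [ 0.4355 -0.4073  0.2042] turn [-0.0006 -0.0004 -0.0007] shift [0.0019 0.0229 0.6008]
c pred [283. 203.] [270 186  26  30 626] [282.6 200.7] [ 0.4417 -0.4049  0.09  ]
```

View pics/w7.png

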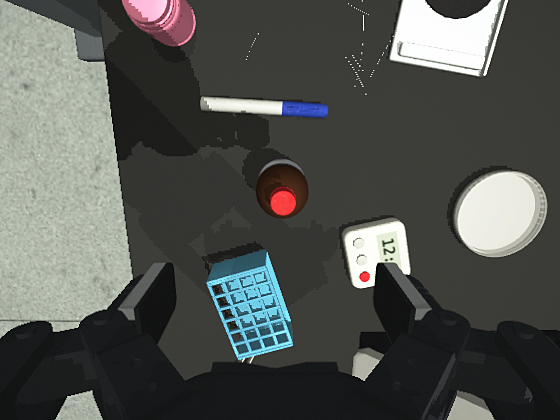

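c's cap is at (283,202). A timer (corners (342,230) and (405,218)) and a blue rack (corner (262,250)) stand nearby, so I'm checking clearance.

Run:
```python
from h import *
w=get_image("wrist")
for u in((342,230),(345,222),(405,218),(355,290)):print(u,onz(w,*u,0).round(4),onz(w,*u,.02).round(4))
for u in((262,250),(207,283),(215,262)):print(u,onz(w,*u,.0).round(4),onz(w,*u,.04).round(4))
for s in(-1,1):print(proj(w,[(.442+s*.05,-.405+k,.03) for k in(-.011,.011)]).round())
```

```text
(342, 230) [ 0.5102 -0.4598  0.    ] [ 0.506  -0.4527  0.02  ]
(345, 222) [ 0.5129 -0.4506  0.    ] [ 0.5085 -0.444   0.02  ]
(405, 218) [ 0.5779 -0.446   0.    ] [ 0.5698 -0.4396  0.02  ]
(355, 290) [ 0.5295 -0.5334  0.    ] [ 0.5241 -0.522   0.02  ]
(262, 250) [ 0.4224 -0.4836  0.    ] [ 0.4241 -0.4665  0.04  ]
(207, 283) [ 0.3588 -0.5248  0.    ] [ 0.3678 -0.5029  0.04  ]
(215, 262) [ 0.3693 -0.4984  0.    ] [ 0.3771 -0.4796  0.04  ]
[[229. 198.]
 [228. 175.]]
[[332. 198.]
 [333. 176.]]
```

Clear. Descending on c.

Call:
carry_out:
  rows:
    - [0,0,0,0.006,0.022,0.1,-1]
    - [0,0,0,0.006,0.022,0.24,-1]
    - [0,0,0,0.006,0.022,0.38,-1]
    - [0,0,0,0.006,0.022,0.5,-1]
    - [0,0,0,0.006,0.022,0.57,-1]

```text
t: 15.0
tool_pos: [0.4437, -0.3992, 0.0304]
tool_rot: [-2.211, -2.222, -0.001]
contact_force: [-0.1, 0.6, 0.7]
opening: 0.0857
grip_force: 0.0
```

```bash
python3 -c "
from plan import *
rel((.442,-.4055,.022))"
```

```text
t 15.0 pos [ 0.4437 -0.3992  0.0304] turn [-0.0012 -0.0016  0.0016] shift [-0.0211 -0.0055  0.0278]
```

Call:
carry_out:
  rows:
    - [0,0,0,0,0,0.022,-1]
    - [0,0,0,0,0,0.022,-1]
    - [0,0,0,0,0,0.022,-1]

```text
t: 15.3
tool_pos: [0.4457, -0.4034, 0.0298]
tool_rot: [2.216, 2.224, -0.0]
contact_force: [0.4, -1.2, 1.4]
opening: 0.0853
grip_force: 0.0
```

Call:
carry_out:
  rows:
    - [0,0,0,0,0,0,0.5]
    - [0,0,0,0,0,0,0.5]
    - [0,0,0,0,0,0,0.5]
    - [0,0,0,0,0,0,0.5]
    - [0,0,0,0,0,0,0.5]

```text
t: 15.8
tool_pos: [0.4452, -0.4042, 0.0299]
tool_rot: [2.217, 2.222, -0.001]
contact_force: [-1.1, 0.5, 5.3]
opening: 0.0458
grip_force: 41.5
```

```bash
python3 -c "
from plan import *
rel((.615,-.1277,.075))"
```

```text
t 15.8 pos [ 0.4452 -0.4042  0.0299] turn [0.0005 0.0007 0.0008] shift [ 0.9199  0.5683 -0.1514]
```

Grip opening 45.8 mm fits the 48 mm straight wall, with the same 2.2 mm offset as the other two. Lifting.

Call:
carry_out:
  rows:
    - [0,0,0,0,0,-0.06,0.5]
    - [0,0,0,0,0,-0.17,0.5]
    - [0,0,0,0.03,0.1,-0.2,0.5]
    - [0,0,0,0.12,0.21,-0.2,0.5]
    - [0,0,0,0.23,0.31,-0.2,0.5]

```text
t: 16.3
tool_pos: [0.5385, -0.3342, 0.0889]
tool_rot: [2.22, 2.221, 0.0]
contact_force: [0.6, -0.5, -0.5]
opening: 0.0455
grip_force: 41.4
```

Call:
carry_out:
  rows:
    - [0,0,0,0.12,0.07,0,0.5]
    - [0,0,0,0.26,0.14,0,0.5]
    - [0,0,0,0.4,0.2,0,0.5]
    - [0,0,0,0.52,0.24,0,0.5]
    - [0,0,0,0.6,0.255,0,0.5]

```text
t: 16.8
tool_pos: [0.6138, -0.1508, 0.0876]
tool_rot: [-2.216, -2.226, -0.0]
contact_force: [-0.4, 0.6, -0.3]
opening: 0.0453
grip_force: 41.4
```

```bash
python3 -c "
from plan import *
rel((.615,-.1277,.09))"
```

```text
t 16.8 pos [ 0.6138 -0.1508  0.0876] turn [-0.0002 -0.0003  0.0014] shift [ 0.0771  0.0043 -0.0079]
```

Call:
carry_out:
  rows:
    - [0,0,0,0.04,0.004,0,0.5]
    - [0,0,0,0.065,0.004,0,0.5]
    - [0,0,0,0.074,0.004,0,0.5]
    - [0,0,0,0.074,0.004,0,0.5]

```text
t: 17.2
tool_pos: [0.6142, -0.1322, 0.0881]
tool_rot: [-2.22, -2.223, 0.0]
contact_force: [0.5, -0.3, -1.3]
opening: 0.0458
grip_force: 41.4
```

Run:
```python
from plan import *
rel((.615,-.1277,.04))
w=get_image('wrist');s=get_image('side')
cv2.imwrite('pics/c8.png',np.hstack([w["img"][:,60:460],cv2.resize(s['img'][130:340,170:370],(400,420))]))
```

```text
t 17.2 pos [ 0.6142 -0.1322  0.0881] turn [-0.0001  0.0001  0.0005] shift [0.015  0.0027 0.1603]
```

View pics/c8.png

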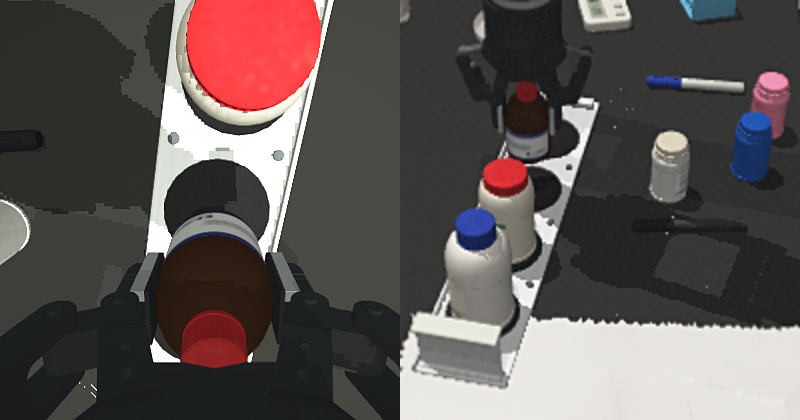

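c hangs upright just short of the third pad, and a and b stand on theirs. Lowering with the small correction.

Call:
carry_out:
  rows:
    - [0,0,0,0.015,0.003,0.06,0.5]
    - [0,0,0,0.015,0.003,0.12,0.5]
    - [0,0,0,0.015,0.003,0.145,0.5]
    - [0,0,0,0.015,0.003,0.155,0.5]
    - [0,0,0,0.015,0.003,0.16,0.5]

```text
t: 17.8
tool_pos: [0.6152, -0.1272, 0.0397]
tool_rot: [-2.219, -2.223, 0.001]
contact_force: [0.2, -0.1, -1.5]
opening: 0.0453
grip_force: 41.4
```

Call:
carry_out:
  rows:
    - [0,0,0,0,0,0.002,0.5]
    - [0,0,0,0,0,0.002,0.5]

```text
t: 18.0
tool_pos: [0.6159, -0.1272, 0.0403]
tool_rot: [2.218, 2.223, 0.001]
contact_force: [-0.1, -0.0, -1.4]
opening: 0.0456
grip_force: 41.4
```

Call:
carry_out:
  rows:
    - [0,0,0,0,0,0.004,0.5]
    - [0,0,0,0,0,0.008,0.5]
    - [0,0,0,0,0,0.008,0.5]

```text
t: 18.3
tool_pos: [0.6161, -0.1272, 0.0389]
tool_rot: [2.218, 2.224, 0.0]
contact_force: [-1.4, 0.5, 5.8]
opening: 0.0454
grip_force: 42.0
```

Contact. Releasing, going up, then over to d.

Call:
carry_out:
  rows:
    - [0,0,0,0,0,-0.004,0.5]
    - [0,0,0,0,0,-0.004,-1]
    - [0,0,0,0,0,-0.004,-1]
    - [0,0,0,0,0,-0.004,-1]
    - [0,0,0,0,0,-0.004,-1]

```text
t: 18.8
tool_pos: [0.6154, -0.1269, 0.0383]
tool_rot: [-2.219, -2.224, 0.0]
contact_force: [-0.5, -0.6, -0.1]
opening: 0.0853
grip_force: 0.0
```

Call:
carry_out:
  rows:
    - [0,0,0,0,0,-0.05,-1]
    - [0,0,0,0,0,-0.15,-1]
    - [0,0,0,0,0,-0.3,-1]
    - [0,0,0,0,0,-0.45,-1]
    - [0,0,0,0,0,-0.5,-1]

```text
t: 19.3
tool_pos: [0.6184, -0.1279, 0.1965]
tool_rot: [2.211, 2.217, 0.008]
contact_force: [-0.0, 0.4, 0.8]
opening: 0.0852
grip_force: 0.0
```

Run:
```python
from caps import *
rel((.46,-.141,.18))
caps(get_image("wrist"),[("b","red",(.629,-.0388,.114)),("c","red",(.615,-.1277,.099))])
```

```text
t 19.3 pos [ 0.6184 -0.1279  0.1965] turn [0.0034 0.0011 0.0008] shift [-0.0421 -0.5287  0.0496]
b pred [291.  80.] [ 252   45   68   72 3866] [285.7  80.5] [ 0.626  -0.0391  0.114 ]
c pred [269. 209.] [256 194  28  31 694] [269.4 208.9] [ 0.6156 -0.1279  0.099 ]
```

c is centred. Moving to d.

Call:
carry_out:
  rows:
    - [0,0,0,-0.042,-0.15,0,-1]
    - [0,0,0,-0.042,-0.3,0,-1]
    - [0,0,0,-0.042,-0.45,0,-1]
    - [0,0,0,-0.042,-0.52,0,-1]
    - [0,0,0,-0.042,-0.52,0,-1]

```text
t: 19.85
tool_pos: [0.4569, -0.1395, 0.1868]
tool_rot: [-2.219, -2.221, 0.001]
contact_force: [0.3, -0.5, 0.2]
opening: 0.0852
grip_force: 0.0
```

Run:
```python
from caps import *
rel((.46,-.141,.022))
w=get_image("wrist");caps(w,[("d","cream",(.46,-.141,.075))])
cv2.imwrite("pics/w9.png",w["img"])
```

```text
t 19.85 pos [ 0.4569 -0.1395  0.1868] turn [-0.0007 -0.0003  0.0004] shift [-0.0054  0.0116  0.5492]
```

View pics/w9.png

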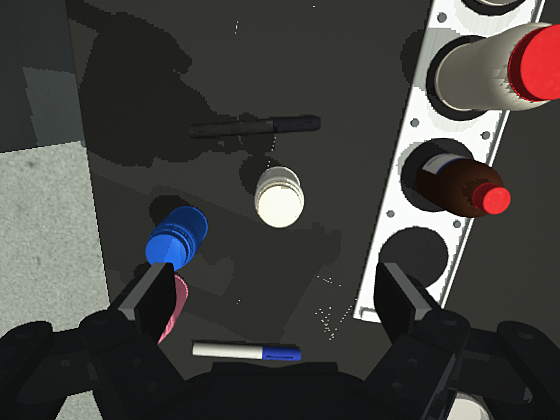

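d's cap is at (280,206) between the fingers, with the blue bottle clear at (168,250) and the last pad at (411,258).

Run:
```python
from h import *
w=get_image("wrist");print(onz(w,280,206,.075),onz(w,168,250,.075))
g=cv2.cvtColor(w["img"],cv2.COLOR_BGR2GRAY);
```

```text
[ 0.46266991 -0.14121517  0.075     ] [ 0.37097933 -0.17908413  0.075     ]
```

Call:
carry_out:
  rows:
    - [0,0,0,-0.005,0.009,0.1,-1]
    - [0,0,0,-0.005,0.009,0.22,-1]
    - [0,0,0,-0.005,0.009,0.32,-1]
    - [0,0,0,-0.005,0.009,0.32,-1]
    - [0,0,0,-0.005,0.009,0.32,-1]

```text
t: 20.45
tool_pos: [0.4627, -0.1413, 0.0923]
tool_rot: [-2.217, -2.224, 0.001]
contact_force: [0.2, -0.3, 0.4]
opening: 0.0853
grip_force: 0.0
```

```bash
python3 -c "
from plan import *
rel((.46,-.141,.022))"
```

```text
t 20.45 pos [ 0.4627 -0.1413  0.0923] turn [-0.0004 -0.0002  0.001 ] shift [ 0.001  -0.0086  0.2342]
```

Call:
carry_out:
  rows:
    - [0,0,0,0,-0.004,0.1,-1]
    - [0,0,0,0,-0.004,0.19,-1]
    - [0,0,0,0,-0.004,0.235,-1]
    - [0,0,0,0,-0.004,0.24,-1]
    - [0,0,0,0,-0.004,0.24,-1]

```text
t: 20.95
tool_pos: [0.4622, -0.142, 0.0218]
tool_rot: [2.217, 2.223, 0.001]
contact_force: [0.7, 0.5, 1.4]
opening: 0.0855
grip_force: 0.0
```

Call:
carry_out:
  rows:
    - [0,0,0,0,0,0,0.6]
    - [0,0,0,0,0,0,0.6]
    - [0,0,0,0,0,0,0.6]
    - [0,0,0,0,0,0,0.6]
    - [0,0,0,0,0,0,0.6]

```text
t: 21.45
tool_pos: [0.4615, -0.1419, 0.0216]
tool_rot: [2.218, 2.224, -0.0]
contact_force: [-2.2, 0.3, 6.6]
opening: 0.0394
grip_force: 41.1
```

```bash
python3 -c "
from plan import *
rel((.601,-.2163,.085))"
```

```text
t 21.45 pos [ 0.4615 -0.1419  0.0216] turn [0.0002 0.0002 0.0009] shift [-0.2496  0.4645 -0.2109]
```

Call:
carry_out:
  rows:
    - [0,0,0,0,0,-0.07,0.6]
    - [0,0,0,-0.03,0,-0.2,0.6]
    - [0,0,0,-0.18,0,-0.21,0.6]
    - [0,0,0,-0.25,0.1,-0.21,0.6]
    - [0,0,0,-0.25,0.25,-0.21,0.6]

```text
t: 21.95
tool_pos: [0.5356, -0.2191, 0.0834]
tool_rot: [2.223, 2.219, -0.002]
contact_force: [0.5, -0.3, -2.8]
opening: 0.0392
grip_force: 41.7
```

Call:
carry_out:
  rows:
    - [0,0,0,0,0.1,0,0.6]
    - [0,0,0,0,0.18,0,0.6]
    - [0,0,0,0,0.21,0,0.6]
    - [0,0,0,0,0.21,0,0.6]

```text
t: 22.35
tool_pos: [0.5993, -0.2158, 0.0826]
tool_rot: [-2.217, -2.224, 0.001]
contact_force: [-0.3, -0.5, -2.5]
opening: 0.0392
grip_force: 41.7
```

Run:
```python
from plan import *
rel((.601,-.2163,.0315))
w=get_image('wrist');s=get_image('side')
cv2.imwrite('pics/c10.png',np.hstack([w["img"][:,60:460],cv2.resize(s['img'][130:340,170:370],(400,420))]))
```

```text
t 22.35 pos [ 0.5993 -0.2158  0.0826] turn [-0.0004 -0.0002  0.001 ] shift [-0.0018  0.006   0.1703]
```

View pics/c10.png

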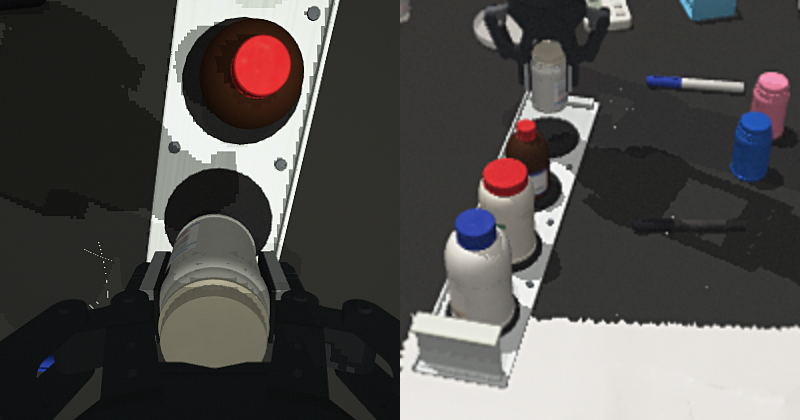

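d hangs upright over the last pad and the other three stand. Lowering.

Call:
carry_out:
  rows:
    - [0,0,0,-0.002,0.005,0.07,0.6]
    - [0,0,0,-0.002,0.005,0.13,0.6]
    - [0,0,0,-0.002,0.005,0.155,0.6]
    - [0,0,0,-0.002,0.005,0.165,0.6]
    - [0,0,0,-0.002,0.005,0.17,0.6]

```text
t: 22.95
tool_pos: [0.6003, -0.2167, 0.0321]
tool_rot: [-2.218, -2.224, 0.0]
contact_force: [0.3, 0.5, -1.8]
opening: 0.0394
grip_force: 41.7
```

Call:
carry_out:
  rows:
    - [0,0,0,0,0,0.003,0.6]
    - [0,0,0,0,0,0.003,0.6]

```text
t: 23.15
tool_pos: [0.6011, -0.2169, 0.0323]
tool_rot: [2.218, 2.223, 0.001]
contact_force: [-0.1, -0.4, -2.8]
opening: 0.0394
grip_force: 41.7
```

Call:
carry_out:
  rows:
    - [0,0,0,0,0,0.004,0.6]
    - [0,0,0,0,0,0.008,0.6]
    - [0,0,0,0,0,0.008,0.6]

```text
t: 23.45
tool_pos: [0.6013, -0.217, 0.0306]
tool_rot: [2.218, 2.224, 0.0]
contact_force: [-2.7, 1.3, 4.3]
opening: 0.0392
grip_force: 42.7
```

Call:
carry_out:
  rows:
    - [0,0,0,0,0,-0.002,0.6]
    - [0,0,0,0,0,-0.002,-1]
    - [0,0,0,0,0,-0.002,-1]
    - [0,0,0,0,0,-0.002,-1]
    - [0,0,0,0,0,-0.002,-1]

```text
t: 23.95
tool_pos: [0.6006, -0.2167, 0.0295]
tool_rot: [-2.219, -2.224, 0.0]
contact_force: [0.7, 0.1, -0.7]
opening: 0.0851
grip_force: 0.0
```

Call:
carry_out:
  rows:
    - [0,0,0,0,0,-0.05,-1]
    - [0,0,0,0,0,-0.15,-1]
    - [0,0,0,0,0,-0.3,-1]
    - [0,0,0,0,0,-0.45,-1]
    - [0,0,0,0,0,-0.55,-1]

```text
t: 24.45
tool_pos: [0.602, -0.2173, 0.2004]
tool_rot: [2.214, 2.22, 0.003]
contact_force: [-0.1, -1.5, 0.6]
opening: 0.0852
grip_force: 0.0
```

Call:
carry_out:
  rows:
    - [0,0,0,0,-0.12,-0.1,-1]
    - [0,0,0,0,-0.25,-0.2,-1]
    - [0,0,0,0,-0.3,-0.25,-1]
    - [0,0,0,0,-0.3,-0.25,-1]
    - [0,0,0,0,-0.3,-0.25,-1]

```text
t: 24.95
tool_pos: [0.5109, -0.217, 0.2705]
tool_rot: [2.218, 2.223, 0.001]
contact_force: [0.5, -0.0, 0.0]
opening: 0.0856
grip_force: 0.0
```

Run:
```python
from caps import *
w=get_image('wrist');s=get_image('side')
for im in(w,s):
    caps(im,[("a","blue",(.6435,.05,.134)),("b","red",(.629,-.0388,.114)),("c","red",(.615,-.1277,.099)),("d","cream",(.601,-.2163,.084))]);print()
cv2.imwrite('pics/c11.png',np.hstack([w["img"][:,60:460],cv2.resize(s['img'][130:340,170:370],(400,420))]))
```

```text
b pred [427. -31.] [400   0  31   6 122] [415.3   2. ] [ 0.6226 -0.0621  0.114 ]
c pred [392.  90.] [376  80  28  25 545] [389.6  92.2] [ 0.6132 -0.1299  0.099 ]

a pred [207. 241.] [197 234  20  15 226] [206.8 240.8] [0.6439 0.0509 0.134 ]
b pred [221. 216.] [228 190  10  11  94] [232.6 194.9] [ 0.6135 -0.1028  0.114 ]
b pred [221. 216.] [211 209  23  19 352] [222.1 218. ] [ 0.6268 -0.0322  0.114 ]
c pred [233. 193.] [228 190  10  11  94] [232.6 194.9] [ 0.6157 -0.1204  0.099 ]
c pred [233. 193.] [211 209  23  19 352] [222.1 218. ] [ 0.6294 -0.0483  0.099 ]
```

View pics/c11.png

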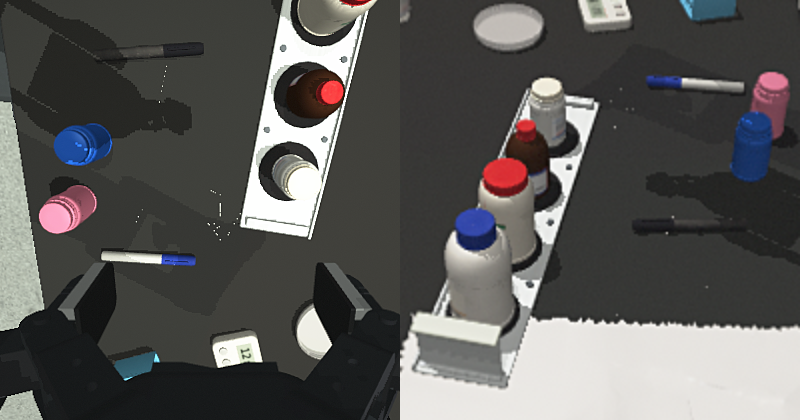

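All four bottles stand upright on their pads in order (side view: blue cap, red, brown, cream). d's cap is at wrist px (362,182). The arm is clear.

Run:
```python
from h import *
w=get_image("wrist");p=onz(w,362,182,.084);print(p)
if np.hypot(p[0]-.601,p[1]+.2163)<.010: print(finish_job())
```

```text
[ 0.59708533 -0.21315733  0.084     ]
the job is handed in; nothing more can be done
None
```

All four bottles stand upright on their pads, tallest next to the end plate and shortest farthest from it. My last camera checks put each within about 5 mm of its pad centre, and the job is handed in, though no verdict came back.

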